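Load the drilling jig and hold its guard open

ROBOT

A 7-joint arm with a two-finger parallel gripper is mounted at the origin on the work surface. World frame = base frame: x ahead of the robot, y to its left, z up, the work surface at z = 0. Lengths are in mm, angles in rad, forces in N, time in s.
With the tool pointing down it reaches from about 400 to 875 mm from the base axis. Payload 4.4 kg.
Tool frame: the origin (TCP) lies midway between the tips of the shut fingers; the grasp point (between the pads) lies 19 mm behind it (ctrl.grip_point_offset is the distance from the TCP to the grasp point, in mm); z points along the fingers, y is the direction in which the jaws open and shut (so a half turn about z gives the same grasp; the last joint's range is limited). The gripper opens to 85 mm and grips with 20 to 120 N. Pads are 22 mm wide; open, the fingers measure 114 mm over their backs; the gripper's body (76 mm by 85 mm) begins 54 mm behind the grasp point. The pads swing forward as they close: fully open they stand 13 mm farther back than shut.
Start: joints at [-1.328, 0.628, 0.038, 1.517, -0.027, 0.996, -0.02], TCP at [197.521, 619.276, 231.313] pointing down, gripper open.
Joint ranges: [-3.06, 3.06], [-0.37, 2.12], [-1.25, 1.32], [0.18, 2.47], [-1.1, 4.24], [0.23, 1.98], [-2.94, 2.94]. Speed limits (rad/s): [2.57, 2.57, 3.14, 3.14, 3.14, 3.14, 3.14].

INTERFACE

Orientations are given as [roll, pitch, yaw] about the fixed x, y, z axes, in that order (R = Rz(yaw) Ry(pitch) Rx(roll)).
In Python, from cell import ctrl, imaging, models gives the robot as it stands. The module is installed in compiled form; this text tells all that it offers.
- The arm moves only by the tool drive_tool, never from a script. Its argument "deltas" is text: rows parted by semicolons, each of 5 numbers parted by spaces: the shift along the tool's x, y, z in m, then the turn about the tool's z in degrees, then the finger opening in m, from 0 to 0.0854. A call has 1 to 12 rows; each row is the pose to reach, as a shift and turn from the pose commanded when the call began, along the tool's axes at that moment; what a row does not reach only later rows make up. A row lasts 1/8 s, in which the tool goes at most 62.5 mm and 10.7 degrees, less where a joint would pass 70% of its speed; a pose out of reach is approached as far as the arm can. A call with a gripper value outside its range is refused whole. The fingers move at their own pace and stop on an object; the grip force is fixed at half the most. Time passes only in rows, so rows that repeat a pose let the fingers close. It gives the time, the measured TCP pose, the force and the opening at its end, in the units of the state.
- ctrl.read_state(): the state, without advancing time (a new reading comes with each control period).
- imaging.get_image(name): name is "scene" or "side" or "wrist"; returns a dict with "color" (384x512x3 uint8, red, green, blue), "range_z" (384x512 float32, mm along the optical axis (not along the pixel's ray), 0 where there is no reading), "vfov" (degrees; the focal length in pixels is half the picture's height over the tangent of half this angle, whatever the lens; pixels are square), "cx", "cy" (the principal point, pixels), "extrinsics" (4x4, takes a point from camera to world coordinates). Camera axes: x right, y down, z forward; pixel columns grow to the right and rows downward; lengths in mm; the calibration is good to about 2 mm. A picture is of the moment at which its call begins.
- ctrl.finish_job(): hands the job in, once; it reports no verdict.
Trained networks look in a picture, given as the dict that the camera call returned (one of the last four; its "shot" number tells which), for a name from the list of things; names that differ only in an ending like _2 or _b are one class to them, and where a whole thing is asked for, a point or a joint stands for the part that bears it (a point fixed in the world has none). Each returns a list of dicts, best first, with "score" (0 to 1); they miss things now and then, are a little off and sometimes report something else, mostly with a low value. They report only what shows in the picture. A call takes as long as a camera call. They do not tell look-alikes from the thing itself.
- models.spot_in(picture, thing): "point" ([column, row] in pixels, amid what is visible of it).
- models.landmark_of(picture, thing): "point" ([column, row] in pixels: a listed point, or the origin of a listed thing).
The state is a dict: "clock": time; "qpos": joint angles; "qd": joint speeds; "tau": joint torques, N m; "eef_pos": TCP position; "tool_rot": TCP orientation; "force": force on the tool from outside, world axes, zero at the start; "torque": the same for the moment, N m; "width": finger opening in mm.
Only numpy, scipy, OpenCV 4.12 (cv2) and the standard library are available. Lean on these libraries where they do the work, as an engineer would, in place of code of your own. Each camera call takes 0.05 s, during which the arm holds its last target.

TASK

With the guard still shut, slide the white-primed wooden rail end-on into the slot of the blue drilling jig until it is fully home against the stop. Then take the jig's spring-loaded guard by its red handle, lift it open to 50 degrees (the red mark on the dials) and finish while still holding it there by the handle, the rail still home, so that I can get the drill to the bushings. Leave everything else on the bench where it is.

Things in the scene. Friction and masses are not known exactly. Their poses are not given: they have to be found in the camera images.
- rail: Loose white-primed wooden rail, a flat slab 160 (x) x 48 (y) x 18 (z) mm, about 0.11 kg, lying flat on the bench. Origin: centre of its underside; x along its length. Both ends are alike: either may go in. A pencil line crosses its top 70 mm from each end; the line lies at the slot's mouth when the rail is home.
- jig: Blue drilling jig bolted to the bench (never moves). Origin on the bench top; x is the direction in which the rail slides in, y across, z up. Roof and walls: top at z = 36 mm, out to y = +-45.5 mm, from x = -50 to +80 mm. Bolt flanges (12 mm high) to y = +-71 mm, from x = 15 to 75 mm.
- slot_mouth (a point): Centre of the slot's mouth at bench level (jig x = -50 mm); axes as the jig's. The slot has no floor (the rail slides on the bench); it is 51 mm wide and 21 mm high, centred on jig y = 0. Two lead-in cheeks 30 mm tall flare out in front of it to jig x = -66 mm, where they are 67 mm apart.
- slot_stop (a point): Centre of the stop face at the slot's end, at bench level (jig x = +20 mm), 70 mm in from the mouth. The home rail's centre is 80 mm before it (jig x = -60 mm) and 90 mm of the rail sticks out of the mouth.
- guard (a joint): Angle of the guard in rad: 0 shut (lying level over the jig's roof), grows as its handle end rises; 50 degrees = 0.873. Limit 1.9. A weak spring and its weight (about 1.5 to 3.5 N at the handle) shut it when let go. Clear panel in an 80 mm wide yellow frame that ends 67 mm from the hinge.
- guard_hinge (a point): Middle of the guard's hinge line, at jig x = +65 mm, z = 46 mm; the line runs along the jig's y. Axes turn with the guard. White dials of 40 mm radius stand on both sides of it (jig y = +-50 mm), with black ticks every 10 degrees and a long red tick at 50; the guard's black pointers show its angle on them.
- handle: Red barrel on the guard's free end: cylinder 24 mm diameter, 36 mm long, axis along jig y, origin at its centre, on a 10 mm wide neck. With the guard shut it is at jig x = -45 mm, z = 62 mm: 110 mm from the hinge, 16 mm above it, 26 mm above the roof. Can be pinched from above over its flat ends (36 mm); it turns freely on its axle (jig y), so its own x and z axes mean nothing.
- offcut: dark walnut offcut, 120 x 75 x 22 mm, loose; not the rail: leave it where it is
- drill: cordless drill lying on its side, teal and black, about 270 x 200 x 64 mm; leave it
- glue: yellow glue bottle with red cap, 56 mm diameter, 160 mm tall, standing; leave it
- screwdriver: screwdriver 200 mm long lying on the bench; leave it
- tape_measure: yellow tape measure case, 68 x 66 x 32 mm; leave it
- screw_tray: open grey screw tray, 120 x 160 x 35 mm; leave it
- try_square: try square, dark wooden stock 100 x 18 x 18 mm with a 150 x 30 mm steel blade; leave it
Not all that is in view belongs to the job. Leave any purple look-alike of the jig alone.

How it is judged:
By the outcome, as a careful person would: the job done as asked, in the order asked, and still so for the second after the job is handed in, while the arm keeps its last pose, push and grip.
It also fails if it takes over 54 s, if anything falls off the work surface, if the arm or the gripper's body presses on something with over 40 N, if the wrist force passes 120 N, or if a joint passes its speed limit or range.

## Working session

There is one attempt and no reset: what is moved stays moved. The work goes in short steps, Python scripts to look and compute and a tool call to move; the robot and the scene stay as the last step left them, time stands still between calls to the robot, and variables do not carry over. Pictures are saved under pics/ and viewed, and the job is handed in when it is done.

Besides the shell and the picture viewer there is one more tool, called after "Emit:" by a JSON object that holds its "api" and its "payload". drive_tool: Moves the arm, as the interface text tells. Its arguments: {"type":"object","properties":{"deltas":{"type":"string"}},"required":["deltas"]}

```bash
mkdir -p pics
cat > h.py <<'E'
import numpy as np, cv2
from cell import ctrl, imaging, models
def f(p): return p["color"].shape[0]/2/np.tan(np.radians(p["vfov"])/2)
def world(p,u,v,z=None):
    """deproject with depth, or intersect with plane z"""
    F=f(p);E=np.array(p["extrinsics"])
    d=np.array([(u-p["cx"])/F,(v-p["cy"])/F,1.0])
    if z is None:
        r=p["range_z"][int(round(v)),int(round(u))]; return (E@np.r_[d*r,1])[:3]
    D=E[:3,:3]@d; return E[:3,3]+D*(z-E[2,3])/D[2]
def cloud(p):
    F=f(p);E=np.array(p["extrinsics"]);H,W=p["range_z"].shape
    u,v=np.meshgrid(np.arange(W),np.arange(H));r=p["range_z"]
    P=np.stack([(u-p["cx"])/F*r,(v-p["cy"])/F*r,r],-1)
    return P@E[:3,:3].T+E[:3,3]
def proj(p,X):
    E=np.linalg.inv(np.array(p["extrinsics"]));c=E[:3,:3]@np.array(X)+E[:3,3];return np.array([c[0]/c[2]*f(p)+p["cx"],c[1]/c[2]*f(p)+p["cy"]])
def save(p,n,crop=None,s=1):
    c=p["color"][:,:,::-1]
    if crop: c=c[crop[1]:crop[3],crop[0]:crop[2]]
    cv2.imwrite("pics/"+n,cv2.resize(c,None,fx=s,fy=s,interpolation=cv2.INTER_CUBIC))
E
python3 - <<'E'
from h import *
np.set_printoptions(precision=1,suppress=True)
s=ctrl.read_state();print({k:np.round(v,3) for k,v in s.items()},ctrl.grip_point_offset)
for n in["scene","side","wrist"]:
    p=imaging.get_image(n);save(p,n+"0.png",s=1.5)
    print(n,np.array(p["extrinsics"])[:3,3])
    for t in["rail","jig","handle","slot_mouth","slot_stop","guard_hinge"]:
        for m in("spot_in","landmark_of"):
            try:
                for r in getattr(models,m)(p,t)[:3]: 
                    u,v=r["point"];print(t,m,np.array(r["point"]),round(r["score"],2),world(p,u,v))
            except Exception as e: print(t,m,e)
E
```

```text
{'clock': np.float64(0.0), 'qpos': array([-1.3,  0.6,  0. ,  1.5, -0. ,  1. , -0. ]), 'qd': array([ 0.,  0., -0., -0., -0.,  0., -0.]), 'tau': array([ -0. , -56.3,   1.2, -19.3,   0. ,   0. ,   0. ]), 'eef_pos': array([197.3, 618.7, 230.4]), 'tool_rot': array([-3.1,  0. ,  2.8]), 'force': array([-0.2,  1. ,  0.6]), 'torque': array([0.1, 0. , 0. ]), 'width': np.float64(85.414)} 18.700000000000003
scene [ 923.   702.  1114.6]
rail spot_in [225.3 158.6] 0.89 [ 468.6 -292.2   25.8]
rail landmark_of [221.3 160.2] 0.89 [ 484.6 -295.5   21.8]
jig spot_in [208.8 233. ] 0.84 [680.3   9.3  49.5]
jig spot_in [358.1 255.5] 0.64 [305.4 312.7  50.3]
jig spot_in [363.4 336.5] 0.4 [448.7 519.5  33.4]
jig landmark_of [216.3 232.8] 0.97 [658.7  20.9  50.3]
jig landmark_of [359.3 255.9] 0.78 [302.3 315.3  49.1]
jig landmark_of [239.3 315.7] 0.74 [727.7 310.1  61.6]
handle spot_in [376.1 242. ] 0.49 [233.4 307.5  67.5]
handle spot_in [207.3 230.4] 0.27 [678.9  -6.2  43.8]
handle landmark_of [224.8 220.4] 0.65 [619.    6.2  75.3]
handle landmark_of [376.6 241.6] 0.42 [236.6 310.3  76.1]
handle landmark_o
[... 2547 characters left out ...]
  37.2]
jig landmark_of [ 86.9 267.5] 0.97 [257.3 342.2  36.6]
handle spot_in [ 43.9 266.8] 0.97 [225.3 323.3  73.3]
handle spot_in [107.8 368.3] 0.23 [448.2 269.6  24.1]
handle landmark_of [ 46.7 269.3] 0.88 [229.  326.5  75. ]
slot_mouth spot_in [ 75.3 272.6] 0.84 [259.6 322.6  36.9]
slot_mouth spot_in [247.1 320.4] 0.56 [417.5 528.9  33.4]
slot_mouth landmark_of [ 72.6 241.2] 0.6 [223.4 312.6   1.4]
slot_mouth landmark_of [129.6 376. ] 0.46 [185.4 581.7 313.8]
slot_stop spot_in [ 77.4 268.7] 0.76 [255.  328.2  36.5]
slot_stop spot_in [249.6 317.9] 0.57 [415.3 533.6  32.1]
slot_stop landmark_of [ 92.6 278.3] 0.9 [275.8 341.3  36.6]
guard_hinge spot_in [ 59.  282.4] 0.74 [259.2 311.   55.4]
```

View pictures.

View pics/scene0.png

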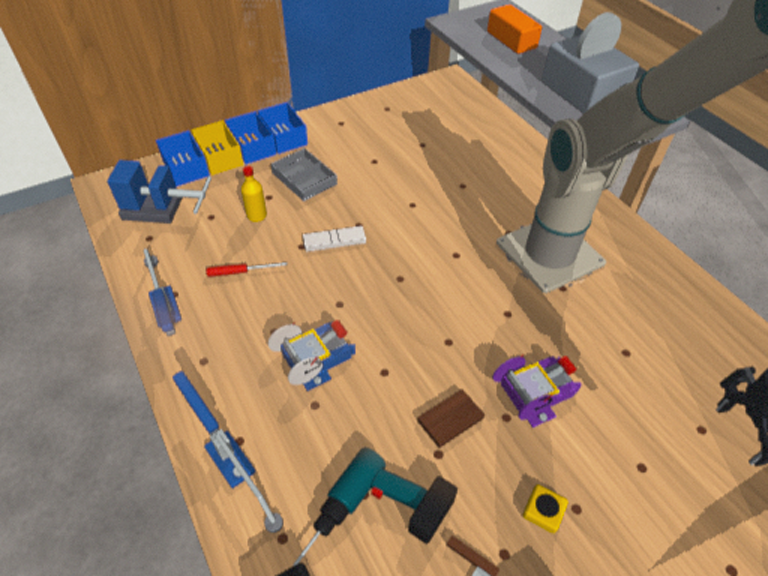

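View pics/side0.png

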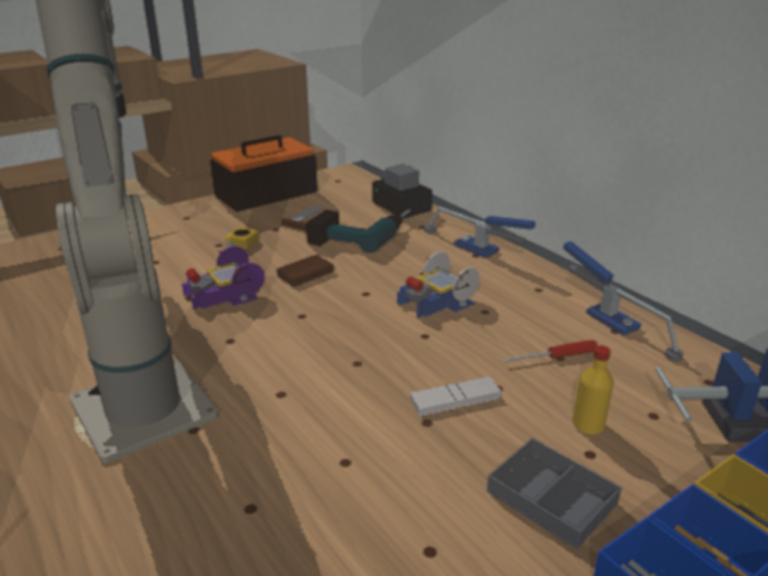

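View pics/wrist0.png

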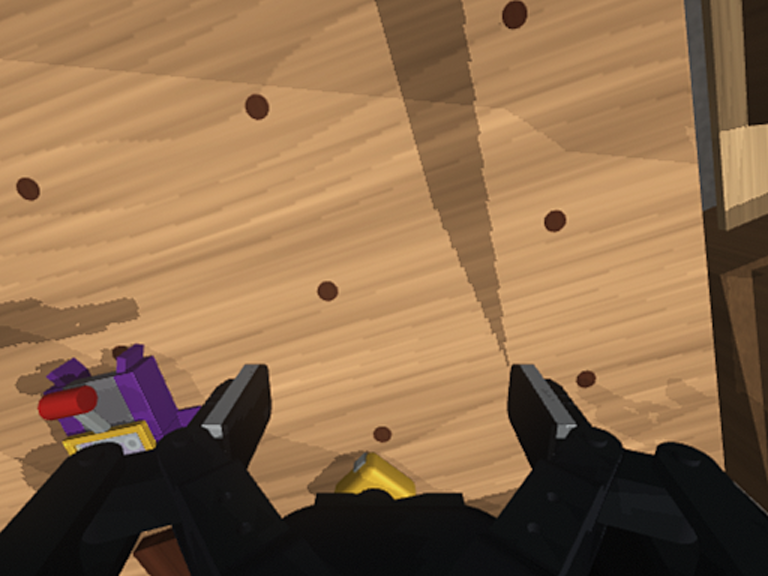

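Run:
```python
from h import *
np.set_printoptions(precision=1,suppress=True)
for n in["scene","side"]:
    p=imaging.get_image(n);C=cloud(p);c=p["color"].astype(int)
    near=(abs(C[...,0]-465)<150)&(abs(C[...,1]+310)<120)
    white=(c.min(-1)>110)&(c.max(-1)-c.min(-1)<35)&near&(C[...,2]>6)
    P=C[white];top=P[P[:,2]>13]
    print(n,white.sum(),np.median(top[:,2]))
    r=cv2.minAreaRect(top[:,:2].astype(np.float32));print("rail",r, cv2.boxPoints(r))
    blue=(c[...,2]>c[...,0]+35)&(abs(C[...,0]-660)<110)&(abs(C[...,1]-10)<90)
    B=C[blue];print("blue",len(B),B.min(0),B.max(0),cv2.minAreaRect(B[:,:2].astype(np.float32)))
    yel=(c[...,0]>c[...,2]+70)&(c[...,1]>c[...,2]+60)&(C[...,2]>38)&(abs(C[...,0]-660)<110)&(abs(C[...,1]-10)<90)
    Y=C[yel];print("yel",len(Y),np.median(Y,0),cv2.minAreaRect(Y[:,:2].astype(np.float32)))
    red=(c[...,0]>c[...,1]+90)&(c[...,0]>c[...,2]+80)&(abs(C[...,0]-620)<60)&(abs(C[...,1]-10)<60)&(C[...,2]>40)
    R=C[red];print("red",len(R),np.median(R,0),R.min(0),R.max(0))
    q=proj(p,[655,10,40]);u,v=q.astype(int);save(p,n+"_jig.png",(u-60,v-45,u+60,v+45),6)
```

```text
scene 436 20.924955482766563
rail ((473.82366943359375, -308.22900390625), (54.08869934082031, 158.5337677001953), 74.1160659790039) [[ 390.2 -312.5]
 [ 542.7 -355.9]
 [ 557.5 -303.9]
 [ 405.  -260.5]]
blue 354 [591.3 -50.4   1.8] [737.2  70.   42.8] ((664.0963134765625, 8.780467987060547), (143.14749145507812, 117.30459594726562), 2.9926822185516357)
yel 99 [667.1 -26.2  50. ] ((685.2691650390625, -2.68450927734375), (63.82897186279297, 82.24182891845703), 2.7411301136016846)
red 60 [613.2   2.1  73.9] [602.9 -19.8  56.7] [620.7  13.5  79.9]
side 766 15.533986718962069
rail ((472.33221435546875, -310.7366638183594), (52.51266860961914, 159.72239685058594), 72.78022766113281) [[ 388.3 -312.2]
 [ 540.8 -359.5]
 [ 556.4 -309.3]
 [ 403.8 -262. ]]
blue 53 [591.  -51.6   8.1] [671.2  34.8  36.6] ((624.0056762695312, -16.782791137695312), (43.99508285522461, 107.58174133300781), 32.07183837890625)
yel 26 [659.5 -24.2  44.7] ((660.322265625, -4.908836364746094), (25.65203857421875, 79.24523162841797), 14.037125587463379)
  return _methods._mean(a, axis=axis, dtype=dtype,
  ret = um.true_divide(
Traceback (most recent call last):
ValueError: zero-size array to reduction operation minimum which has no identity
```

View pics/scene_jig.png

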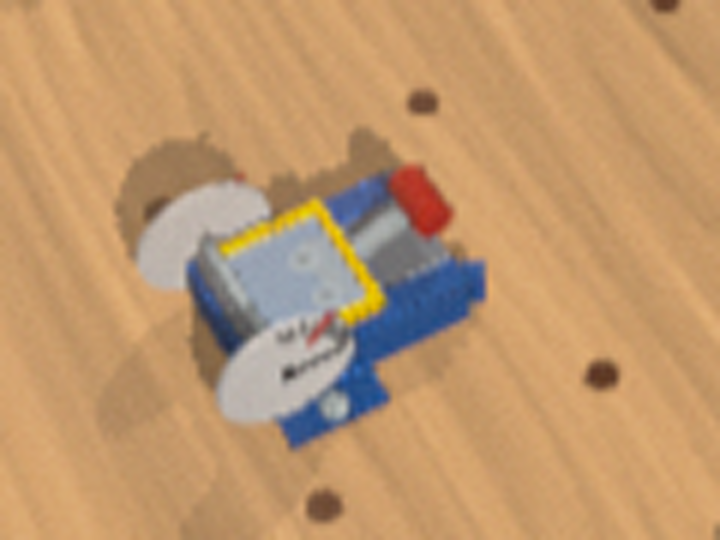

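Run:
```python
from h import *
np.set_printoptions(precision=3,suppress=True)
p=imaging.get_image("wrist");s=ctrl.read_state()
print(p["vfov"],np.array(p["extrinsics"]),s["tool_rot"])
for v in(20,100,192,250): print(v,world(p,256,v,0))
from scipy.spatial.transform import Rotation as R
print(R.from_euler("xyz",s["tool_rot"]).as_matrix())
```

```text
70.17955484309027 [[  0.305   0.908   0.288 123.635]
 [  0.952  -0.291  -0.092 642.354]
 [  0.      0.302  -0.953 375.496]
 [  0.      0.      0.      1.   ]] [-3.142 -0.     2.833]
20 [ 28.434 668.977   0.   ]
100 [114.976 640.943   0.   ]
192 [234.318 602.285   0.   ]
250 [323.563 573.376   0.   ]
[[-0.953  0.304 -0.   ]
 [ 0.304  0.953 -0.   ]
 [ 0.    -0.    -1.   ]]
```

Emit:
{"api": "drive_tool", "payload": {"deltas": "-0.02 -0.013 0 0 0.0854; -0.06 -0.04 0 0 0.0854; -0.11 -0.072 0 0 0.0854; -0.16 -0.105 0 0 0.0854; -0.21 -0.137 0 0 0.0854; -0.26 -0.17 0 0 0.0854; -0.31 -0.203 0 0 0.0854; -0.36 -0.235 0 0 0.0854; -0.41 -0.268 0 0 0.0854; -0.46 -0.3 0 0 0.0854; -0.51 -0.333 0 0 0.0854; -0.55 -0.36 0 0 0.0854"}}

```text
clock: 3.6
eef_pos: [613.6, 106.5, 231.4]
tool_rot: [-3.141, 0.001, 2.831]
force: [-0.4, 0.9, 0.1]
width: 85.3
```

Emit:
{"api": "drive_tool", "payload": {"deltas": "-0.04 -0.025 0 -5 0.0854; -0.08 -0.05 0 -10 0.0854; -0.11 -0.071 0 -15 0.0854; -0.11 -0.071 0 -20 0.0854; -0.11 -0.071 0 -20 0.0854; -0.11 -0.071 0 -20 0.0854"}}

```text
clock: 4.35
eef_pos: [695.1, 8.9, 231.3]
tool_rot: [3.141, -0.0, -3.102]
force: [0.3, -0.1, 0.3]
width: 85.7
```

Run:
```python
from h import *
np.set_printoptions(precision=1,suppress=True)
p=imaging.get_image("wrist");save(p,"w1.png",s=1.5);np.save("w1.npy",p,allow_pickle=True)
s=ctrl.read_state();print(s["eef_pos"],s["tool_rot"],s["force"])
for t in["jig","handle","slot_mouth","slot_stop","guard_hinge"]:
    for r in models.landmark_of(p,t)[:2]: print(t,np.array(r["point"]),round(r["score"],2),world(p,*r["point"]))
```

```text
[695.1   9.  231.4] [ 3.1 -0.  -3.1] [-0.4  0.4 -0.4]
jig [255.4 137. ] 0.79 [652.1   2.6  49.9]
handle [249.6 101.6] 0.86 [613.3  -4.6  74.2]
handle [255.4 135.5] 0.75 [650.4   2.5  49.2]
slot_mouth [248.   98.5] 0.83 [610.3  -6.3  75.2]
guard_hinge [248.6 193.9] 0.81 [721.7  -3.4  52.5]
```

View pics/w1.png

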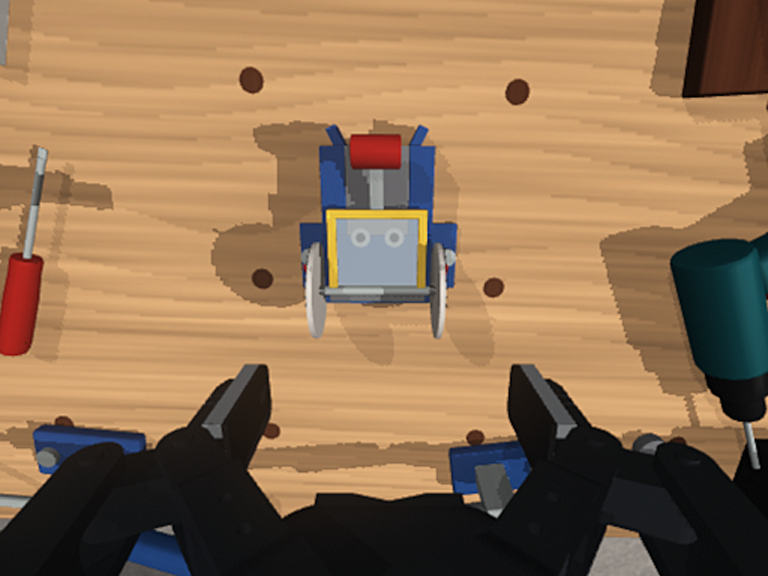

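Run:
```python
from h import *
np.set_printoptions(precision=1,suppress=True)
p=np.load("w1.npy",allow_pickle=True).item();C=cloud(p);c=p["color"].astype(int)
roi=np.zeros(C.shape[:2],bool);roi[75:230,190:315]=1
def rep(n,m):
    P=C[m];print(n,m.sum(),"med",np.median(P,0),"min",P.min(0),"max",P.max(0),cv2.minAreaRect(P[:,:2].astype(np.float32)))
red=roi&(c[...,0]>120)&(c[...,1]<70)&(c[...,2]<70);red[115:]=0
rep("red",red)
v,u=np.nonzero(red);print("red px rect",cv2.minAreaRect(np.c_[u,v].astype(np.float32)), "ctr@z72",world(p,u.mean(),v.mean(),70))
yel=roi&(c[...,0]>c[...,2]+70)&(c[...,1]>c[...,2]+80)&(c[...,0]>180)&(C[...,2]>40);yel&=C[...,2]<70
rep("yel",yel)
blue=roi&(c[...,2]>c[...,0]+40)
rep("blue",blue)
roof=blue&(C[...,2]>31)&(C[...,2]<41);rep("roof",roof)
fl=blue&(C[...,2]>8)&(C[...,2]<16);rep("flange",fl)
# roof side edges per row
for v in range(98,150,4):
    uu=np.nonzero(blue[v]&(C[v,:,2]>30))[0]
    if len(uu): print(v,uu.min(),uu.max(),world(p,uu.min()-.5,v,36),world(p,uu.max()+.5,v,36))
```

```text
red 641 med [611.2  -4.   73.8] min [601.  -28.6   0.8] max [621.   13.3 375.5] ((610.7662353515625, -7.683067321777344), (41.966651916503906, 20.07908058166504), 89.33861541748047)
red px rect ((250.0, 100.0), (20.0, 34.0), 90.0) ctr@z72 [611.1  -4.2  70. ]
yel 728 med [661.7 -15.4  49.8] min [654.2 -41.6  47.4] max [720.   38.1  51.9] ((686.875244140625, -1.1991729736328125), (63.17852020263672, 79.27501678466797), 2.565467596054077)
blue 2261 med [641.8  23.6  37. ] min [591.6 -72.   -0.2] max [741.9  69.6 375.5] ((666.1375122070312, -2.3550186157226562), (148.08331298828125, 140.3790740966797), 2.07865047454834)
roof 1671 med [633.1  22.5  37.3] min [591.6 -48.9  31. ] max [737.4  44.   39.8] ((664.4087524414062, -2.0236282348632812), (144.52001953125, 91.04000854492188), 1.967535376548767)
flange 116 med [684.1  52.6   8.4] min [670.3 -71.6   8. ] max [726.   69.1  12.9] ((699.3643798828125, -1.2217483520507812), (55.92601776123047, 139.98065185546875), 1.176200032234192)
98 213 289 [610.4 -49.4  36. ] [606.9  40.9  36. ]
102 213 289 [614.9 -49.5  36. ] [611.3  41.2  36. ]
106 213 288 [619.4 -49.6  36. ] [615.9  40.4  36. ]
110 213 288 [623.9 -49.6  36. ] [620.4  40.7  36. ]
114 214 288 [628.4 -48.5  36. ] [625.  41.  36.]
118 214 288 [633.  -48.5  36. ] [629.6  41.3  36. ]
122 214 288 [637.7 -48.6  36. ] [634.2  41.7  36. ]
126 214 288 [642.4 -48.6  36. ] [638.9  42.   36. ]
130 214 288 [647.1 -48.7  36. ] [643.6  42.3  36. ]
134 215 287 [651.9 -47.5  36. ] [648.4  41.5  36. ]
138 215 287 [656.7 -47.6  36. ] [653.2  41.8  36. ]
142 215 287 [661.5 -47.6  36. ] [658.1  42.1  36. ]
146 215 287 [666.4 -47.7  36. ] [662.9  42.5  36. ]
```

Run:
```python
from h import *
p=np.load("w1.npy",allow_pickle=True).item();save(p,"w1c.png",(190,75,315,230),5)
```

```text
(no output)
```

View pics/w1c.png

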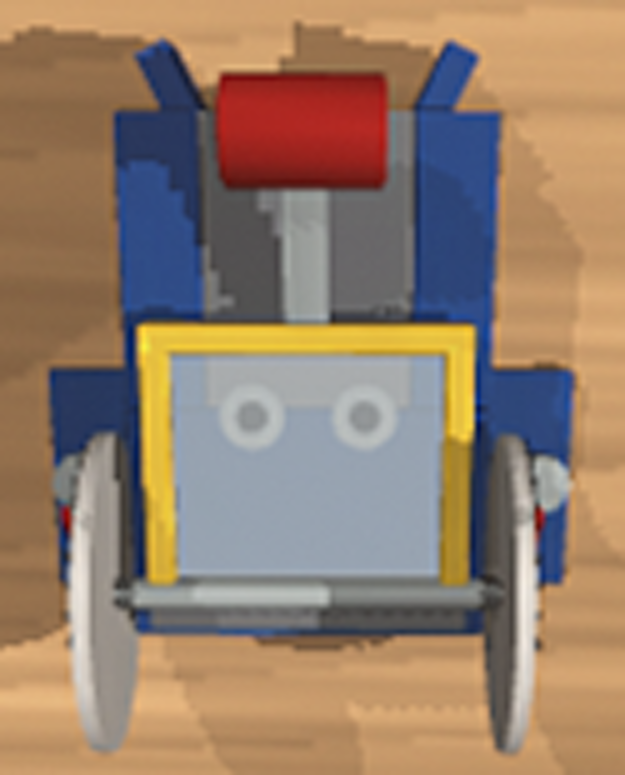

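Emit:
{"api": "drive_tool", "payload": {"deltas": "0.02 -0.034 0 3 0.0854; 0.048 -0.08 0 6 0.0854; 0.076 -0.128 0 9 0.0854; 0.104 -0.176 0 12 0.0854; 0.132 -0.224 0 15 0.0854; 0.16 -0.27 0 18.8 0.0854; 0.184 -0.31 0 18.8 0.0854; 0.192 -0.3235 0 18.8 0.0854; 0.192 -0.3235 0 18.8 0.0854; 0.192 -0.3235 0 18.8 0.0854"}}

```text
clock: 5.9
eef_pos: [517.9, -320.6, 231.3]
tool_rot: [3.14, 0.0, 2.857]
force: [-0.2, 0.8, 0.1]
width: 85.3
```

Run:
```python
from h import *
np.set_printoptions(precision=2,suppress=True)
p=imaging.get_image("wrist");save(p,"w2.png",s=1.5)
s=ctrl.read_state();print(s["eef_pos"],np.degrees(s["tool_rot"]),s["force"])
C=cloud(p);c=p["color"].astype(int)
m=(c.min(-1)>110)&(c.max(-1)-c.min(-1)<40)&(C[...,2]>12)&(C[...,2]<24)&(abs(C[...,0]-473)<110)&(abs(C[...,1]+309)<80)
n,l,st,ce=cv2.connectedComponentsWithStats(m.astype(np.uint8));i=1+st[1:,4].argmax();m=l==i
v,u=np.nonzero(m);T=np.array([world(p,a,b,18)[:2] for a,b in zip(u,v)],np.float32)
r=cv2.minAreaRect(T);print(st[i],np.median(C[m][:,2]),r,cv2.boxPoints(r))
d=T-T.mean(0);w,V=np.linalg.eigh(d.T@d);print("mean",T.mean(0),"yaw",np.degrees(np.arctan2(V[1,1],V[0,1])))
print(models.landmark_of(p,"rail")[:2])
```

```text
[ 517.97 -320.48  231.25] [179.91   0.02 163.7 ] [0.13 0.73 0.44]
[ 240   64   40   76 2870] 19.417458999403323 ((439.8338623046875, -298.1467590332031), (47.44963836669922, 88.94658660888672), 72.9228515625) [[ 390.35 -307.77]
 [ 475.38 -333.89]
 [ 489.31 -288.53]
 [ 404.29 -262.41]]
mean [ 437.99 -297.71] yaw 162.2574
[{'point': [258.1, 133.4], 'score': 0.66}]
```

View pics/w2.png

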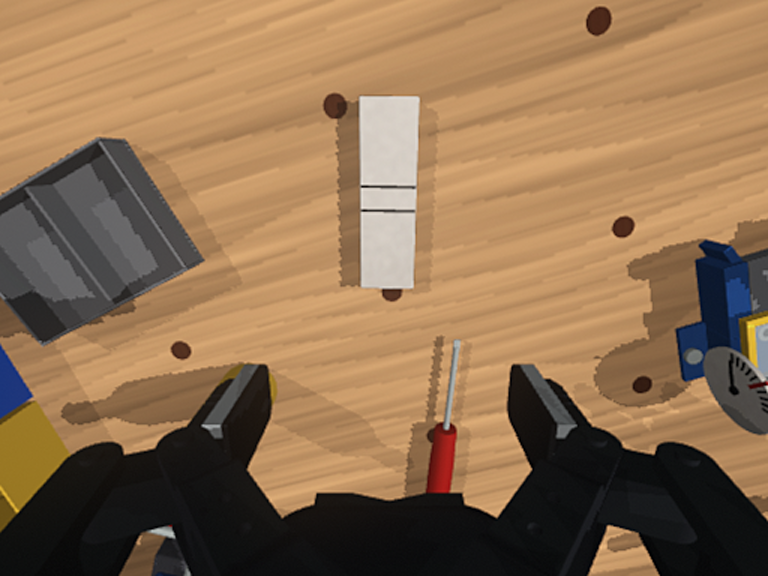

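Emit:
{"api": "drive_tool", "payload": {"deltas": "0.04 0 0.03 0.7 0.0854; 0.08 0 0.08 0.7 0.0854; 0.101 0 0.13 0.7 0.0854; 0.101 0 0.175 0.7 0.0854; 0.101 0 0.2 0.7 0.0854; 0.101 0 0.215 0.7 0.0854; 0.101 0 0.222 0.7 0.0854; 0.101 0 0.227 0.7 0.0854; 0.101 0 0.227 0.7 0.0854"}}

```text
clock: 7.12
eef_pos: [420.0, -294.3, 4.7]
tool_rot: [-3.141, 0.001, 2.842]
force: [0.4, 1.1, -0.6]
width: 85.9
```

Run:
```python
from h import *
p=imaging.get_image("wrist");save(p,"w3.png",s=1.5);s=ctrl.read_state();print(s["eef_pos"],np.degrees(s["tool_rot"]),s["force"])
```

```text
[ 420.00619287 -294.44922434    4.82908889] [-1.79983597e+02  5.55337963e-02  1.62807512e+02] [ 0.2895231   0.17735553 -0.29715755]
```

View pics/w3.png

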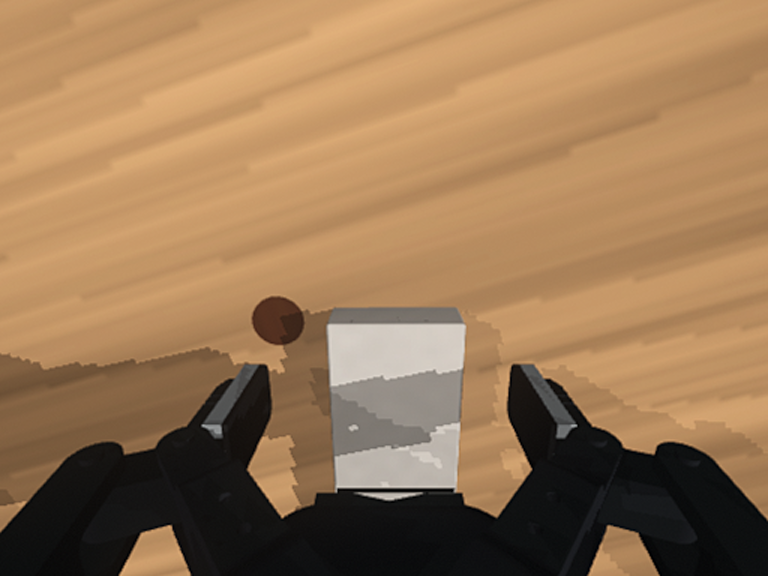

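Emit:
{"api": "drive_tool", "payload": {"deltas": "0 0 0 0 0.06; 0 0 0 0 0.045; 0 0 0 0 0.04; 0 0 0 0 0.04; 0 0 0 0 0.04; 0 0 0 0 0.04; 0 0 0 0 0.04"}}

```text
clock: 8.05
eef_pos: [419.9, -294.3, 5.1]
tool_rot: [-3.141, 0.001, 2.842]
force: [-0.0, 0.3, 7.5]
width: 46.4
```

Run:
```python
from h import *
p=imaging.get_image("wrist");save(p,"w4.png",s=1.5);s=ctrl.read_state();print(s["eef_pos"],np.degrees(s["tool_rot"]),s["force"],s["width"])
```

```text
[ 419.8453321  -294.26522595    5.05494565] [-1.79994453e+02  3.80837528e-02  1.62831196e+02] [-0.32095366  0.5571978   6.82687323] 46.21959403468046
```

View pics/w4.png

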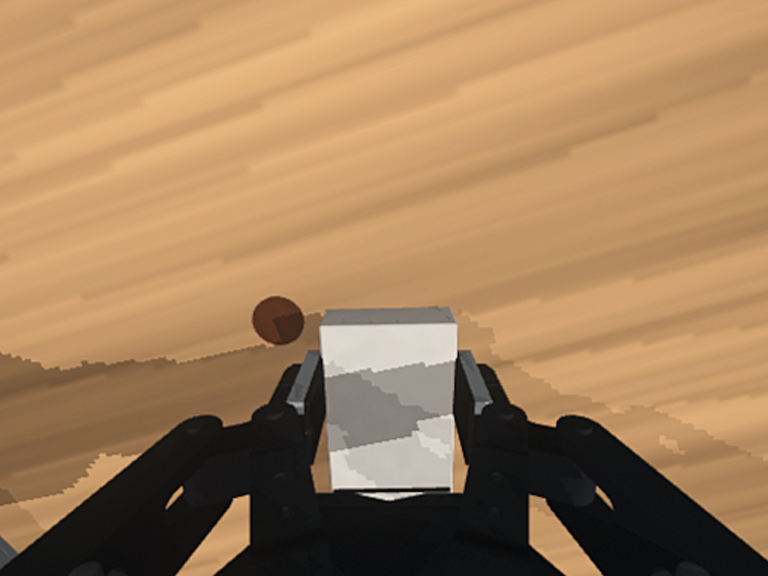

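Emit:
{"api": "drive_tool", "payload": {"deltas": "0 0 -0.006 0 0.04; 0 0 -0.015 0 0.04; 0.006 0.025 -0.015 -2 0.04; 0.017 0.065 -0.015 -5 0.04; 0.028 0.105 -0.015 -8 0.04; 0.039 0.148 -0.015 -11 0.04; 0.05 0.19 -0.015 -14 0.04; 0.061 0.232 -0.015 -17 0.04; 0.069 0.263 -0.015 -19.4 0.04; 0.072 0.274 -0.015 -19.4 0.04; 0.072 0.274 -0.015 -19.4 0.04; 0.072 0.274 -0.015 -19.4 0.04"}}

```text
clock: 9.6
eef_pos: [431.7, -13.2, 19.4]
tool_rot: [-3.14, -0.0, -3.106]
force: [-0.5, -0.5, -1.0]
width: 46.6
```

Run:
```python
from h import *
np.set_printoptions(precision=2,suppress=True)
s=ctrl.read_state();print(s["eef_pos"],np.degrees(s["tool_rot"]),s["force"],s["width"])
for n in("scene","side"):
    p=imaging.get_image(n);u,v=proj(p,[570,-5,20]).astype(int);save(p,n+"5.png",(u-75,v-60,u+75,v+60),5)
```

```text
[431.7  -13.25  19.37] [-179.88   -0.03 -177.95] [-0.51 -0.46 -1.  ] 46.56516366402895
```

View pics/scene5.png

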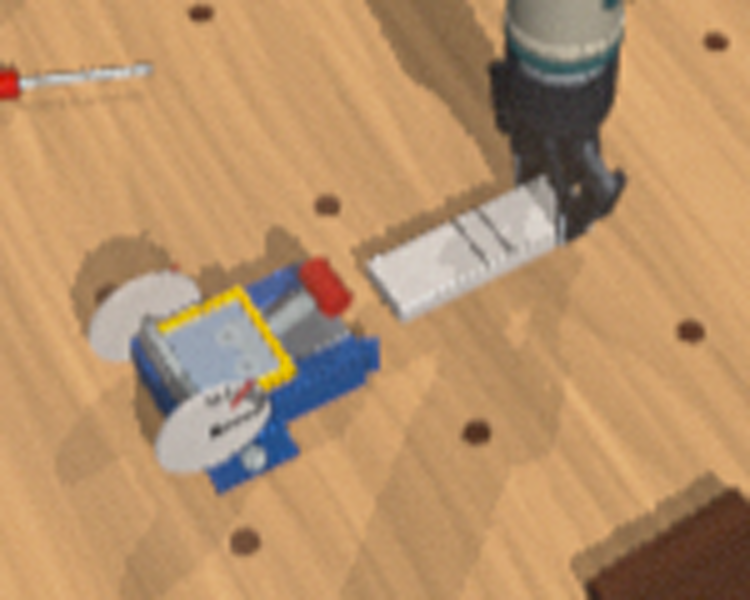

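View pics/side5.png

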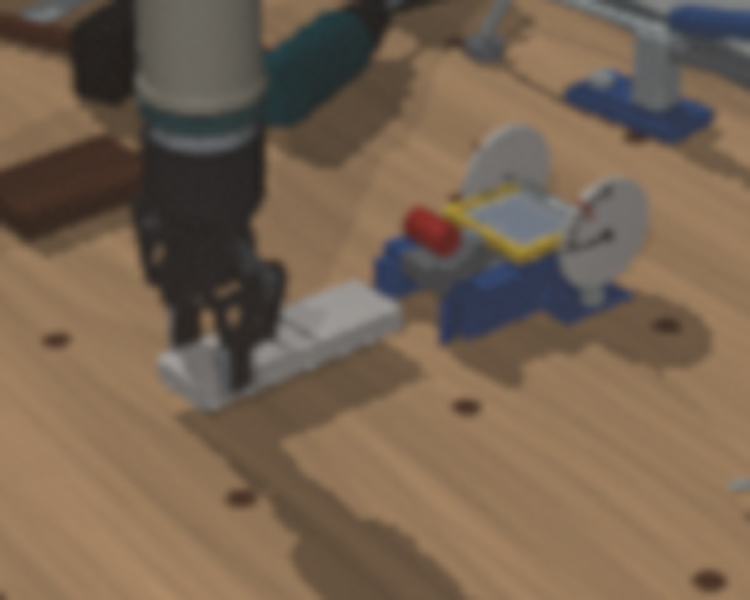

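Run:
```python
from h import *
np.set_printoptions(precision=2,suppress=True)
for n in("scene","side"):
    p=imaging.get_image(n);c=p["color"].astype(int);C=cloud(p)
    ht=18+14
    m=(c.min(-1)>105)&(c.max(-1)-c.min(-1)<40)&(C[...,2]>22)&(C[...,2]<45)&(C[...,0]<600)&(C[...,0]>380)&(abs(C[...,1]+8)<45)
    m=cv2.morphologyEx(m.astype(np.uint8),cv2.MORPH_CLOSE,np.ones((3,3)))
    v,u=np.nonzero(m);T=np.array([world(p,a,b,ht)[:2] for a,b in zip(u,v)],np.float32)
    r=cv2.minAreaRect(T);print(n,len(T),np.median(C[m>0][:,2]),r,cv2.boxPoints(r).tolist())
    F=T[T[:,0]>500];print("front mid", np.median(F[:,1]))
    for x in range(490,585,10):
        q=T[abs(T[:,0]-x)<5]
        if len(q): print(x,q[:,1].min(),q[:,1].max(),(q[:,1].min()+q[:,1].max())/2)
```

```text
scene 507 34.23608771770182 ((508.1973876953125, -6.928260803222656), (177.84942626953125, 57.78581619262695), 3.514894485473633) [[417.6685791015625, 16.458498001098633], [421.2113037109375, -41.21861267089844], [598.7261962890625, -30.315019607543945], [595.1834716796875, 27.362091064453125]]
front mid -5.5908775
490 -35.021122 14.865514 -10.077805
500 -34.48849 17.350662 -8.568914
510 -33.95811 17.762712 -8.097699
520 -32.90402 19.815554 -6.5442324
530 -34.57691 20.624517 -6.9761953
540 -31.858742 19.39406 -6.232341
550 -31.339375 19.797735 -5.7708197
560 -30.822166 22.22271 -4.2997284
570 -26.489368 20.60016 -2.944604
side 339 28.775882443486807 ((481.46832275390625, -20.277713775634766), (166.35301208496094, 59.969783782958984), 3.491215944290161) [[396.6202392578125, 4.586455345153809], [400.27215576171875, -55.27203369140625], [566.31640625, -45.141883850097656], [562.6644897460938, 14.716606140136719]]
front mid -18.351248
490 -45.37323 -6.341745 -25.857487
500 -47.837772 3.9138215 -21.961975
510 -44.803825 7.2122984 -18.795763
520 -47.28386 8.64288 -19.32049
530 -44.2263 8.185095 -18.020603
540 -46.722015 9.629751 -18.546131
550 -43.64047 9.172229 -17.23412
560 -35.53206 10.63122 -12.450419
```

Emit:
{"api": "drive_tool", "payload": {"deltas": "0 0.0018 0.007 0 0.04; 0 0.0018 0.0138 0 0.04; -0.006 0.0018 0.0138 0 0.04; -0.014 0.0018 0.0138 0 0.04; -0.022 0.0018 0.0138 0 0.04; -0.03 0.0018 0.0138 0 0.04; -0.036 0.0018 0.0138 0 0.04; -0.042 0.0018 0.0138 0 0.04; -0.048 0.0018 0.0138 0 0.04; -0.048 0.0018 0.0138 0 0.04"}}

```text
clock: 11.05
eef_pos: [472.0, -9.6, 5.1]
tool_rot: [-3.137, -0.013, -3.105]
force: [-14.7, -2.4, 12.9]
width: 46.3
```

Run:
```python
from h import *
np.set_printoptions(precision=2,suppress=True)
s=ctrl.read_state();print(s["eef_pos"],np.degrees(s["tool_rot"]),s["force"],s["torque"],s["width"])
for n in("scene",):
    p=imaging.get_image(n);u,v=proj(p,[600,-5,20]).astype(int);save(p,n+"6.png",(u-60,v-50,u+60,v+50),6)
```

```text
[472.    -9.59   5.09] [-179.73   -0.75 -177.88] [-14.67  -2.42  12.94] [-0.05  3.1  -0.22] 46.331539985998056
```

View pics/scene6.png

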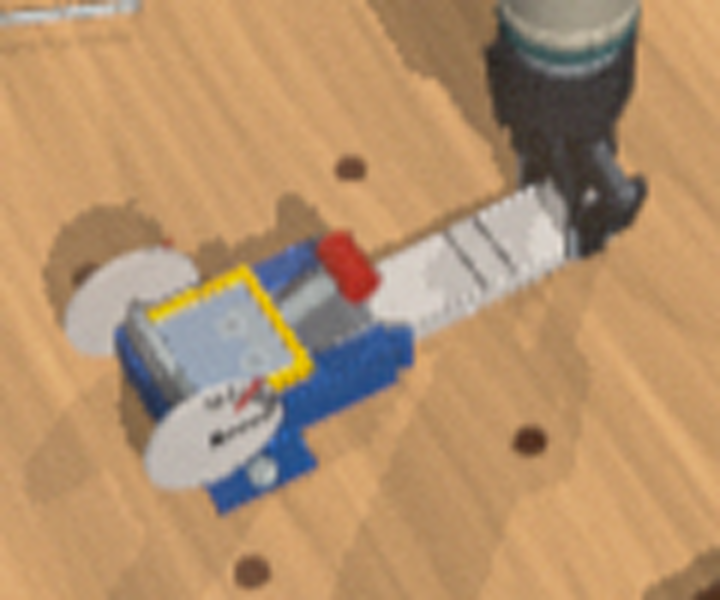

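Run:
```python
from h import *
np.set_printoptions(precision=2,suppress=True)
from scipy.spatial.transform import Rotation
p=imaging.get_image("scene");u,v=proj(p,[590,-5,20]).astype(int);a=(u-28,v-22,u+28,v+22)
S=13;c=cv2.resize(p["color"][a[1]:a[3],a[0]:a[2],::-1],None,fx=S,fy=S,interpolation=cv2.INTER_CUBIC)
def J(x,y,z,yaw=2.2,o=(658,-2.7)):
    t=np.radians(yaw);return [o[0]+x*np.cos(t)-y*np.sin(t),o[1]+x*np.sin(t)+y*np.cos(t),z]
def pt(X): q=proj(p,X);return tuple(int(w) for w in ((q-np.array(a[:2])+.5)*S))
for y in(-25.5,25.5,-45.5,45.5): cv2.line(c,pt(J(-50,y,36)),pt(J(-10,y,36)),(0,255,0),1)
for s in(-1,1): cv2.line(c,pt(J(-50,s*25.5,30)),pt(J(-66,s*33.5,30)),(0,255,255),1)
# predicted rail
o=(472+55.8,-9.6+55.8*.037);
for y in(-24,24): cv2.line(c,pt(J(-80,y,18,2.1,o)),pt(J(80,y,18,2.1,o)),(255,0,255),1)
cv2.imwrite("pics/ov6.png",c)
p=imaging.get_image("side");u,v=proj(p,[590,-5,20]).astype(int);a=(u-28,v-22,u+28,v+22)
c=cv2.resize(p["color"][a[1]:a[3],a[0]:a[2],::-1],None,fx=S,fy=S,interpolation=cv2.INTER_CUBIC)
for y in(-25.5,25.5,-45.5,45.5): cv2.line(c,pt(J(-50,y,36)),pt(J(-10,y,36)),(0,255,0),1)
for s in(-1,1): cv2.line(c,pt(J(-50,s*25.5,30)),pt(J(-66,s*33.5,30)),(0,255,255),1)
for y in(-24,24): cv2.line(c,pt(J(-80,y,18,2.1,o)),pt(J(80,y,18,2.1,o)),(255,0,255),1)
cv2.imwrite("pics/ov6s.png",c)
```

```text
(no output)
```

View pics/ov6.png

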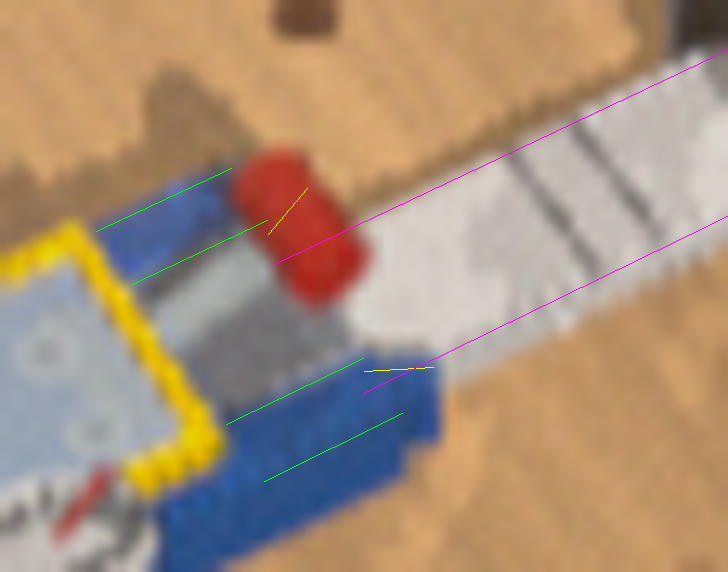

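View pics/ov6s.png

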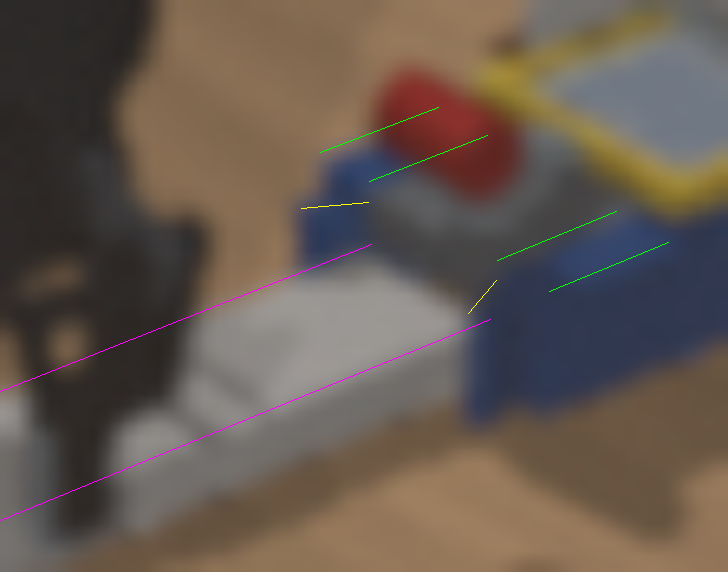

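Emit:
{"api": "drive_tool", "payload": {"deltas": "0.008 0 -0.001 0 0.04; 0.007 -0.001 -0.001 0 0.04; 0.003 -0.0015 -0.001 0 0.04; 0 -0.0015 -0.001 0 0.04; -0.002 -0.0015 -0.001 0 0.04; -0.002 -0.0015 -0.001 0 0.04"}}

```text
clock: 11.95
eef_pos: [482.4, -9.4, 6.5]
tool_rot: [-3.141, 0.001, -3.104]
force: [-0.3, -4.1, -1.6]
width: 46.4
```

Emit:
{"api": "drive_tool", "payload": {"deltas": "-0.005 -0.001 0 0 0.04; -0.012 -0.001 0 0 0.04; -0.019 -0.001 0 0 0.04; -0.026 -0.001 0 0 0.04; -0.033 -0.001 0 0 0.04; -0.04 -0.001 0 0 0.04; -0.04 -0.001 0 0 0.04"}}

```text
clock: 12.82
eef_pos: [523.5, -8.1, 6.6]
tool_rot: [3.141, 0.002, -3.104]
force: [2.1, -2.5, -0.5]
width: 46.3
```

Emit:
{"api": "drive_tool", "payload": {"deltas": "-0.004 -0.0005 0 0 0.04; -0.008 -0.0005 0 0 0.04; -0.012 -0.0005 0 0 0.04; -0.016 -0.0005 0 0 0.04; -0.018 -0.0005 0 0 0.04; -0.02 -0.0005 0 0 0.04; -0.02 -0.0005 0 0 0.04"}}

```text
clock: 13.7
eef_pos: [541.1, -7.9, 6.3]
tool_rot: [3.141, -0.001, -3.103]
force: [-3.0, -0.7, -0.7]
width: 46.2
```

Emit:
{"api": "drive_tool", "payload": {"deltas": "-0.003 0 0 0 0.04; -0.006 0 0 0 0.04; -0.01 0 0 0 0.04; -0.01 0 0 0 0.04; -0.01 0 0 0 0.04"}}

```text
clock: 14.32
eef_pos: [541.1, -8.0, 5.2]
tool_rot: [-3.139, -0.018, -3.102]
force: [-21.7, 0.9, 11.0]
width: 46.5
```

Run:
```python
from h import *
np.set_printoptions(precision=2,suppress=True)
s=ctrl.read_state();print(s["eef_pos"],np.degrees(s["tool_rot"]),s["force"],s["torque"],s["width"])
for n in("scene","side"):
    p=imaging.get_image(n);u,v=proj(p,[600,-5,20]).astype(int);save(p,n+"7.png",(u-40,v-30,u+40,v+30),9)
```

```text
[541.13  -8.02   5.23] [-179.83   -1.06 -177.74] [-21.73   0.94  11.01] [ 0.28  4.34 -0.13] 46.53089491144054
```

View pics/scene7.png

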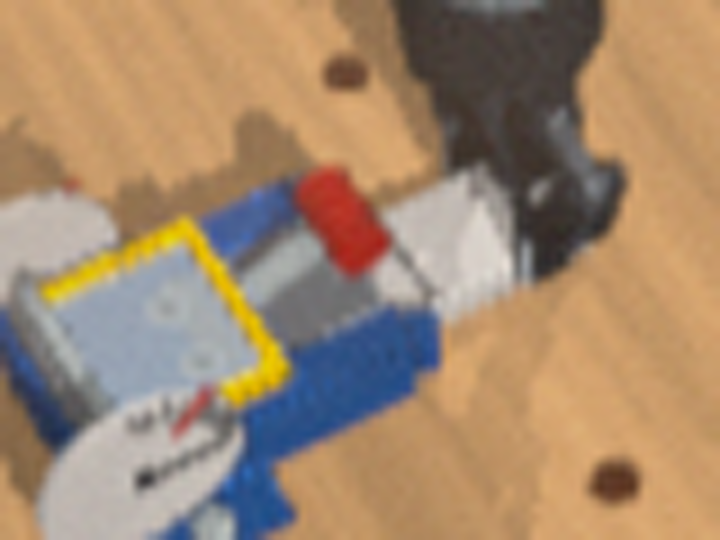

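View pics/side7.png

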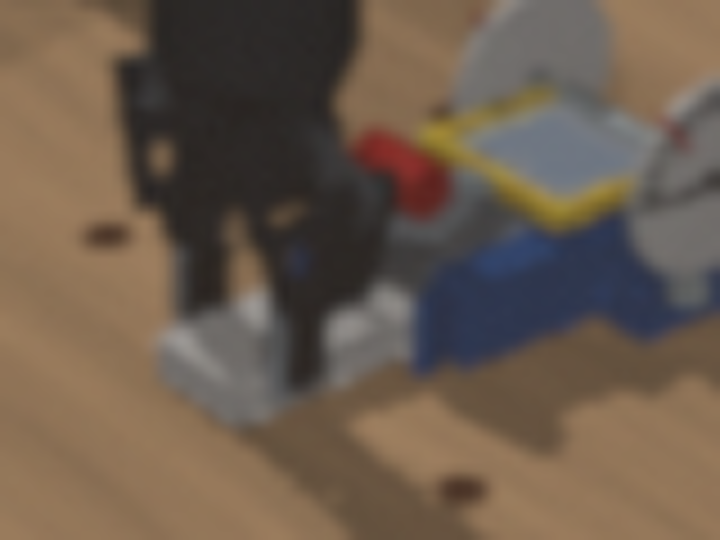

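Emit:
{"api": "drive_tool", "payload": {"deltas": "0.006 0 0 0 0.04; 0.009 0 0 0 0.04; 0.009 0 0 0 0.06; 0.009 0 0 0 0.0854; 0.009 0 0 0 0.0854; 0.009 0 0 0 0.0854; 0.009 0 -0.01 0 0.0854; 0.009 0 -0.03 0 0.0854; 0.009 0 -0.06 0 0.0854; 0.009 0 -0.09 0 0.0854; 0.009 0 -0.12 0 0.0854; 0.009 0 -0.125 0 0.0854"}}

```text
clock: 15.92
eef_pos: [544.2, -7.8, 133.9]
tool_rot: [3.142, 0.004, -3.103]
force: [0.3, -0.4, 0.3]
width: 85.2
```

Run:
```python
from h import *
np.set_printoptions(precision=2,suppress=True)
s=ctrl.read_state();print(s["eef_pos"],np.degrees(s["tool_rot"]),s["force"],s["width"])
p=imaging.get_image("wrist");save(p,"w8.png",s=1.5)
for n in("scene",):
    p=imaging.get_image(n);u,v=proj(p,[590,-5,20]).astype(int);save(p,n+"8.png",(u-40,v-30,u+40,v+30),9)
```

```text
[544.16  -7.84 133.91] [ 180.      0.24 -177.8 ] [ 0.32 -0.38  0.3 ] 85.17978684262539
```

View pics/scene8.png

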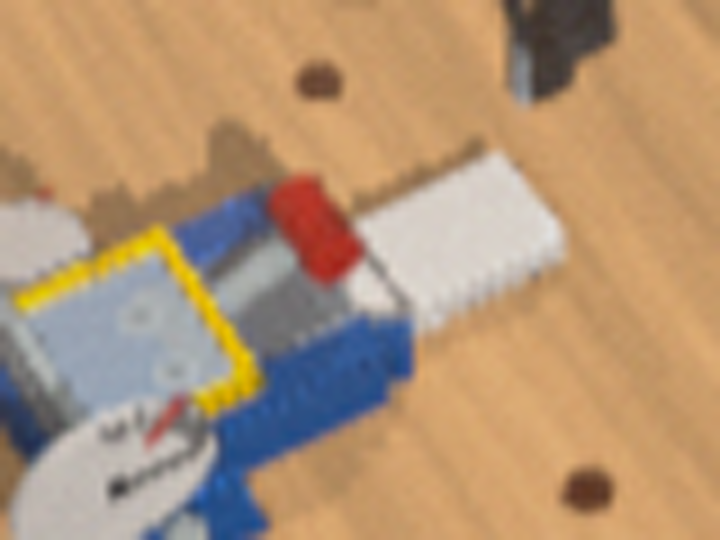

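View pics/w8.png

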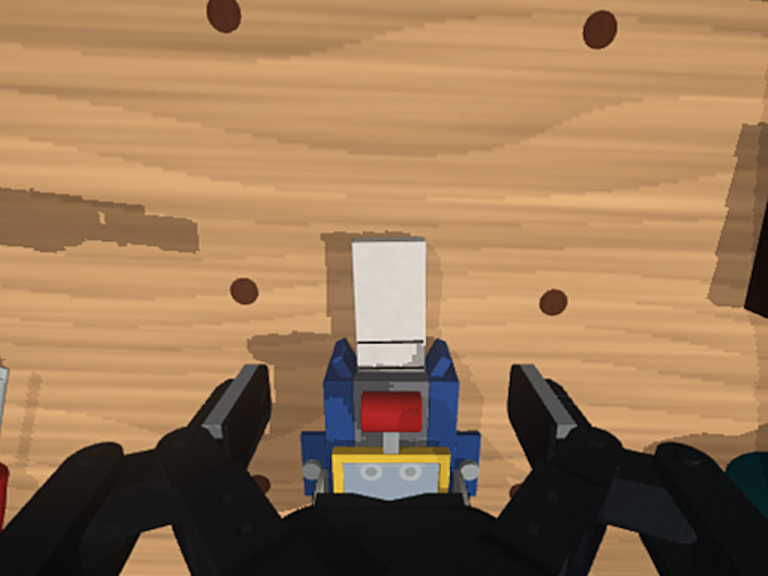

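Run:
```python
from h import *
np.set_printoptions(precision=2,suppress=True)
p=imaging.get_image("wrist")
save(p,"w8c.png",(205,150,315,330),4)
for n,u,v,z in(("end",259.5,160.5,18),("line2",260,227.8,18),("line1",260,245,18),("handle",261,275,72),("roofL",216,249.5,36),("roofR",305,249.5,36)):
    print(n,world(p,u,v,z),world(p,u,v))
g=p["color"][150:262,262].astype(int).sum(-1);print(list(zip(range(150,262),g))[5:])
```

```text
end [515.    -9.46  18.  ] [516.94  -9.37   7.91]
line2 [585.27  -6.29  18.  ] [584.7   -6.32  19.23]
line1 [605.11  -5.54  18.  ] [604.46  -5.56  19.2 ]
handle [604.89  -4.85  72.  ] [604.12  -4.89  73.13]
roofL [601.95 -49.19  36.  ] [621.52 -54.56   1.58]
roofR [598.68  38.63  36.  ] [617.94  45.9    1.3 ]
[(155, np.int64(480)), (156, np.int64(380)), (157, np.int64(317)), (158, np.int64(321)), (159, np.int64(325)), (160, np.int64(328)), (161, np.int64(329)), (162, np.int64(295)), (163, np.int64(558)), (164, np.int64(652)), (165, np.int64(644)), (166, np.int64(638)), (167, np.int64(637)), (168, np.int64(637)), (169, np.int64(634)), (170, np.int64(630)), (171, np.int64(631)), (172, np.int64(635)), (173, np.int64(635)), (174, np.int64(632)), (175, np.int64(636)), (176, np.int64(632)), (177, np.int64(632)), (178, np.int64(631)), (179, np.int64(628)), (180, np.int64(629)), (181, np.int64(632)), (182, np.int64(628)), (183, np.int64(631)), (184, np.int64(631)), (185, np.int64(636)), (186, np.int64(635)), (187, np.int64(632)), (188, np.int64(629)), (189, np.int64(629)), (190, np.int64(628
[... 863 characters left out ...]
230, np.int64(76)), (231, np.int64(567)), (232, np.int64(659)), (233, np.int64(632)), (234, np.int64(627)), (235, np.int64(632)), (236, np.int64(633)), (237, np.int64(631)), (238, np.int64(634)), (239, np.int64(634)), (240, np.int64(634)), (241, np.int64(634)), (242, np.int64(633)), (243, np.int64(636)), (244, np.int64(657)), (245, np.int64(555)), (246, np.int64(272)), (247, np.int64(49)), (248, np.int64(290)), (249, np.int64(333)), (250, np.int64(214)), (251, np.int64(166)), (252, np.int64(173)), (253, np.int64(180)), (254, np.int64(178)), (255, np.int64(168)), (256, np.int64(203)), (257, np.int64(312)), (258, np.int64(304)), (259, np.int64(270)), (260, np.int64(319)), (261, np.int64(346))]
```

View pics/w8c.png

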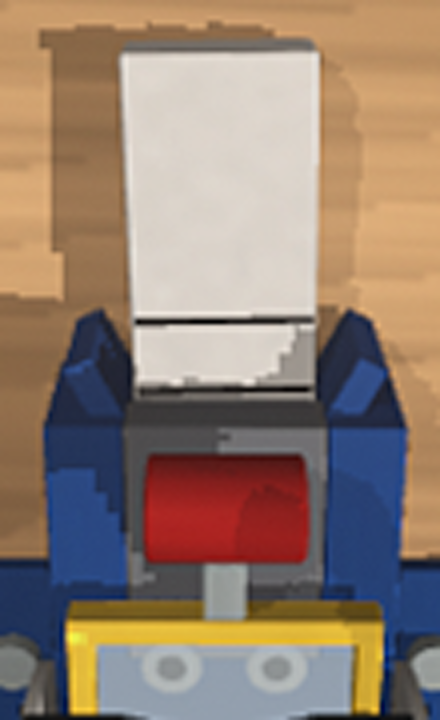

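Emit:
{"api": "drive_tool", "payload": {"deltas": "-0.02 0.0004 0 0 0.0854; -0.045 0.0004 0 0 0.0854; -0.068 0.0004 0 0 0.0854; -0.068 0.0004 0.02 0 0.0854; -0.068 0.0004 0.045 0 0.0854; -0.068 0.0004 0.065 0 0.0854; -0.068 0.0004 0.08 0 0.0854; -0.068 0.0004 0.087 0 0.0854; -0.068 0.0004 0.087 0 0.0854; -0.068 0.0004 0.087 0 0.0854"}}

```text
clock: 17.32
eef_pos: [611.3, -4.9, 45.2]
tool_rot: [3.141, 0.001, -3.103]
force: [0.7, 0.1, -0.6]
width: 85.8
```

Run:
```python
from h import *
np.set_printoptions(precision=2,suppress=True)
s=ctrl.read_state();print(s["eef_pos"],np.degrees(s["tool_rot"]),s["force"],s["width"])
p=imaging.get_image("wrist");save(p,"w9.png",s=1.5)
p=imaging.get_image("side");u,v=proj(p,[620,-5,50]).astype(int);save(p,"side9.png",(u-50,v-40,u+50,v+40),7)
```

```text
[611.29  -4.94  45.19] [ 179.99    0.07 -177.8 ] [ 0.7   0.11 -0.6 ] 85.76169542021658
```

View pics/w9.png

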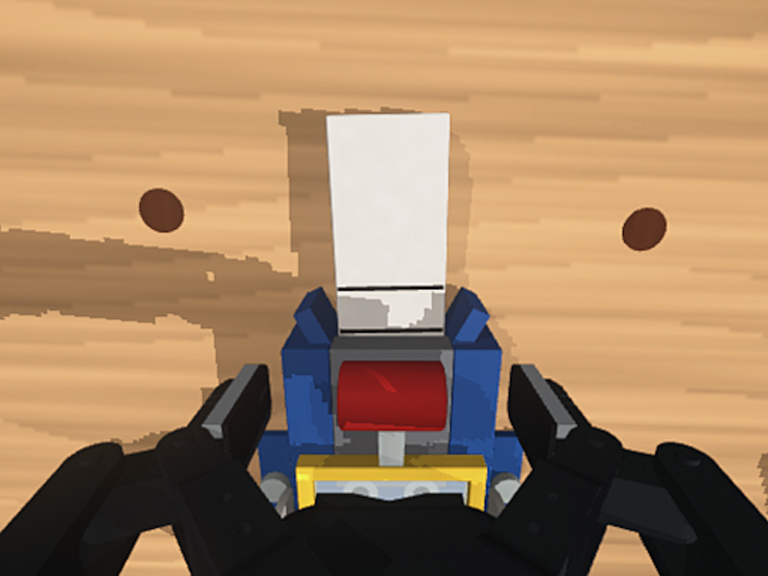

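View pics/side9.png

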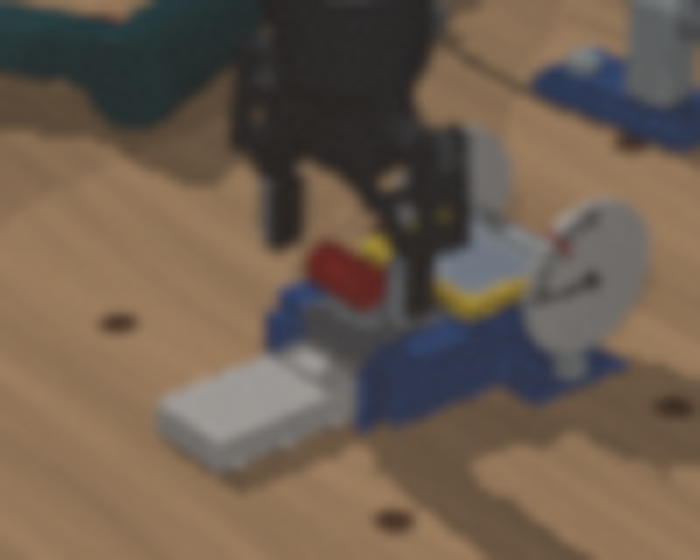

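Emit:
{"api": "drive_tool", "payload": {"deltas": "-0.001 0 0 0 0.06; -0.001 0 0 0 0.04; -0.001 0 0 0 0.03; -0.001 0 0 0 0.028; -0.001 0 0 0 0.028; -0.001 0 0 0 0.028; -0.001 0 0 0 0.028"}}

```text
clock: 18.3
eef_pos: [611.7, -4.2, 44.7]
tool_rot: [3.141, 0.0, -3.103]
force: [-1.6, 4.4, 3.7]
width: 35.1
```

Run:
```python
from h import *
np.set_printoptions(precision=2,suppress=True)
s=ctrl.read_state();print(s["eef_pos"],np.degrees(s["tool_rot"]),s["force"],s["width"])
p=imaging.get_image("wrist");save(p,"w10.png",s=1.5)
p=imaging.get_image("side");u,v=proj(p,[620,-5,50]).astype(int);save(p,"side10.png",(u-50,v-40,u+50,v+40),7)
```

```text
[611.72  -4.2   44.71] [ 179.94    0.01 -177.76] [-1.59  4.41  3.68] 35.14612681343975
```

View pics/w10.png

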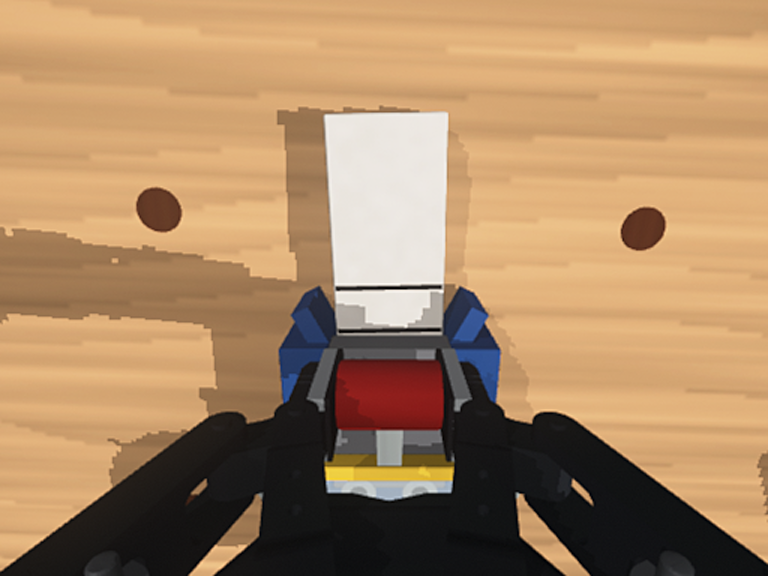

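View pics/side10.png

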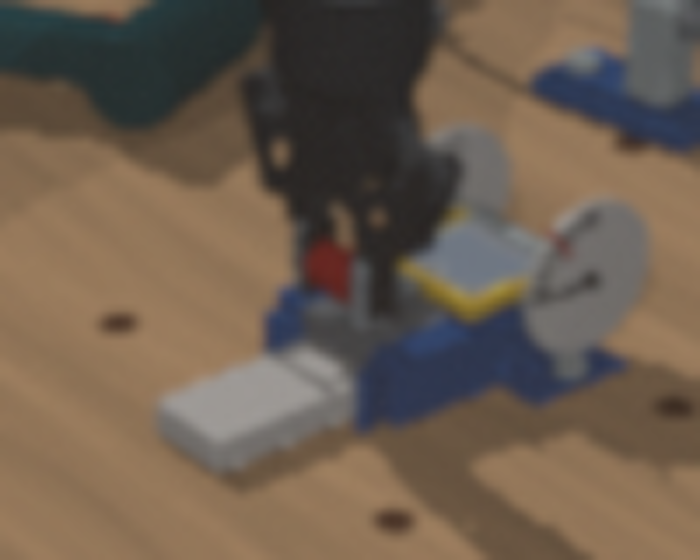

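Emit:
{"api": "drive_tool", "payload": {"deltas": "-0.001 0 -0.004 0 0.028; -0.0018 0 -0.0095 0 0.028; -0.0045 0 -0.0189 0 0.028; -0.0079 0 -0.0279 0 0.028; -0.0121 0 -0.0367 0 0.028; -0.0171 0 -0.045 0 0.028; -0.0227 0 -0.0529 0 0.028; -0.0291 0 -0.0602 0 0.028; -0.036 0 -0.067 0 0.028; -0.0435 0 -0.0731 0 0.028; -0.0435 0 -0.0731 0 0.028; -0.0435 0 -0.0731 0 0.028"}}

```text
clock: 19.9
eef_pos: [653.1, -2.7, 116.8]
tool_rot: [3.141, -0.005, -3.103]
force: [-4.8, 4.5, 1.3]
width: 34.7
```

Run:
```python
from h import *
np.set_printoptions(precision=2,suppress=True)
s=ctrl.read_state();print(s["eef_pos"],np.degrees(s["tool_rot"]),s["force"],s["width"])
a=(np.array([611.72,-4.2,44.71]),)
p=imaging.get_image("wrist");save(p,"w11.png",s=1.5)
for n in("side","scene"):
    p=imaging.get_image(n);u,v=proj(p,[680,-5,70]).astype(int);save(p,n+"11.png",(u-45,v-36,u+45,v+36),8)
```

```text
[653.06  -2.7  116.78] [ 179.96   -0.27 -177.77] [-4.78  4.53  1.26] 34.709399113308606
```

View pics/side11.png

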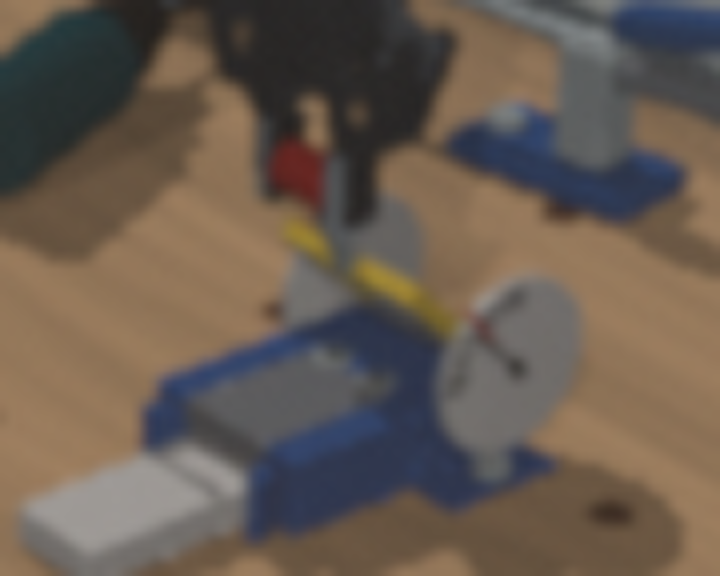

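View pics/scene11.png

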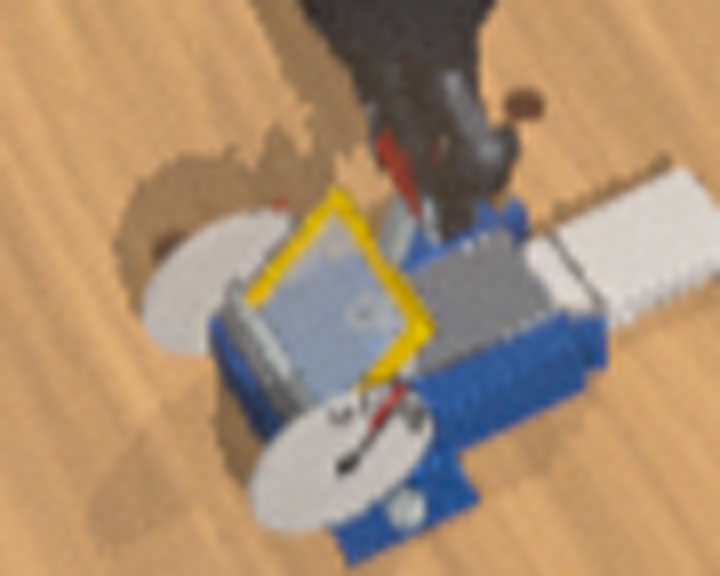

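View pics/w11.png

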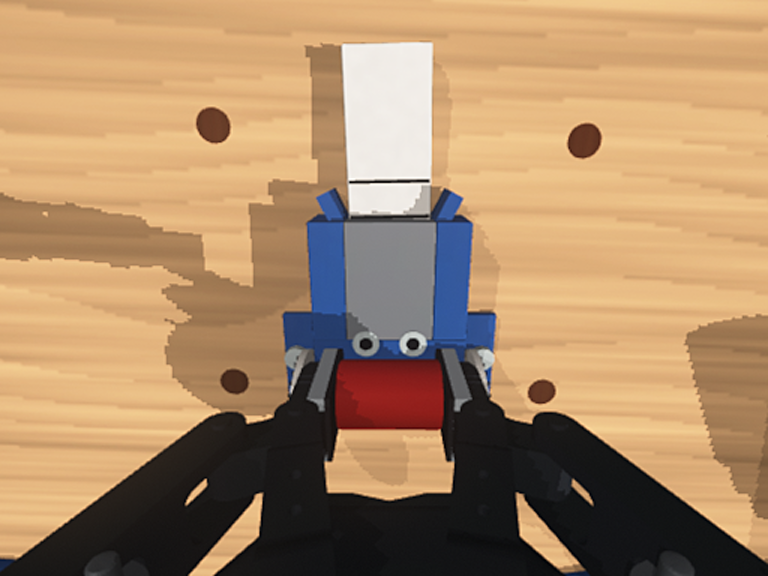

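Emit:
{"api": "drive_tool", "payload": {"deltas": "-0.003 0 -0.0022 0 0.028; -0.0065 0 -0.0045 0 0.028; -0.01 0 -0.0065 0 0.028; -0.01 0 -0.0065 0 0.028; -0.01 0 -0.0065 0 0.028"}}

```text
clock: 20.68
eef_pos: [662.7, -2.3, 123.5]
tool_rot: [3.141, -0.005, -3.103]
force: [-5.7, 5.4, 2.8]
width: 34.7
```

```bash
cat > ang.py <<'E'
from h import *
np.set_printoptions(precision=2,suppress=True)
s=ctrl.read_state();e=s["eef_pos"];print(e,np.degrees(s["tool_rot"]),s["force"],s["width"])
t=np.radians(2.2);d=e-np.array([611.72,-4.2,44.71]);jx=d[0]*np.cos(t)+d[1]*np.sin(t)
x,z=-110+jx,16+d[2];print("angle kin",np.degrees(np.arctan2(z,-x))-np.degrees(np.arctan2(16,110)),np.hypot(x,z))
import sys
k=sys.argv[1]
for n,y in(("side",-50),("scene",50)):
    p=imaging.get_image(n);o=np.array([658+65*np.cos(t)-y*np.sin(t),-2.7+65*np.sin(t)+y*np.cos(t),46])
    u,v=proj(p,o).astype(int);a=(u-17,v-17,u+17,v+17);S=17
    c=cv2.resize(p["color"][a[1]:a[3],a[0]:a[2],::-1],None,fx=S,fy=S,interpolation=cv2.INTER_CUBIC)
    cv2.imwrite("pics/d_%s%s.png"%(n,k),c)
p=imaging.get_image("wrist");save(p,"w_%s.png"%k,s=1.5)
E
python3 ang.py 12
```

```text
[662.73  -2.32 123.54] [ 179.97   -0.31 -177.77] [-5.71  5.35  2.77] 34.66638472699419
angle kin 49.856462108654 111.65807730827802
```

View pics/d_side12.png

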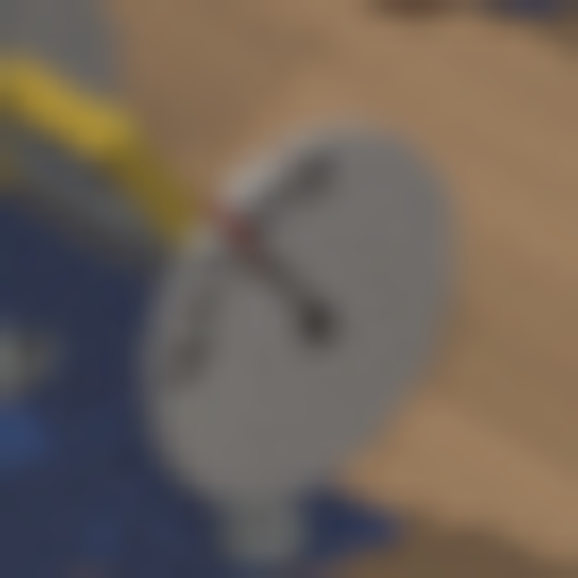

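View pics/d_scene12.png

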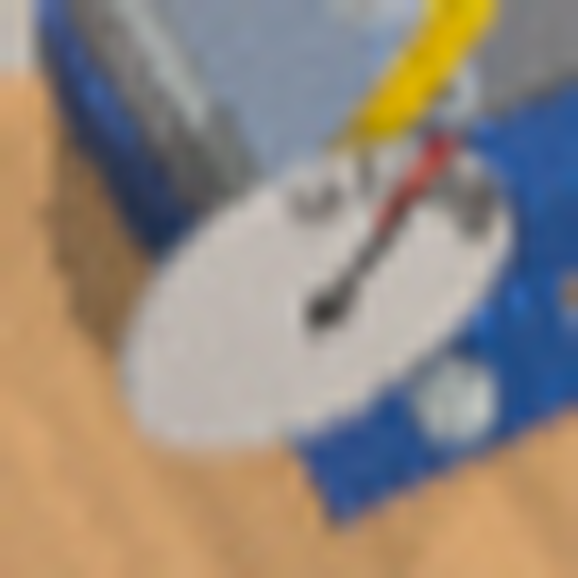

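```bash
cat > rect.py <<'E'
from h import *
import sys
t=np.radians(2.2)
for n,y in(("scene",52),("side",-52)):
    p=imaging.get_image(n)
    S=6;N=90*S
    g=(np.arange(N)/S-45)
    X,Z=np.meshgrid(g,-g)
    jx=65+X;W=np.stack([657.5+jx*np.cos(t)-y*np.sin(t),-2.7+jx*np.sin(t)+y*np.cos(t),46+Z],-1)
    E=np.linalg.inv(np.array(p["extrinsics"]));c=W@E[:3,:3].T+E[:3,3];F=f(p)
    mx=(c[...,0]/c[...,2]*F+p["cx"]).astype(np.float32);my=(c[...,1]/c[...,2]*F+p["cy"]).astype(np.float32)
    im=cv2.remap(p["color"],mx,my,cv2.INTER_CUBIC)[:,:,::-1].copy()
    cv2.imwrite("pics/r_%s%s.png"%(n,sys.argv[1]),im)
E
python3 rect.py 12
```

```text
(no output)
```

View pics/r_scene12.png

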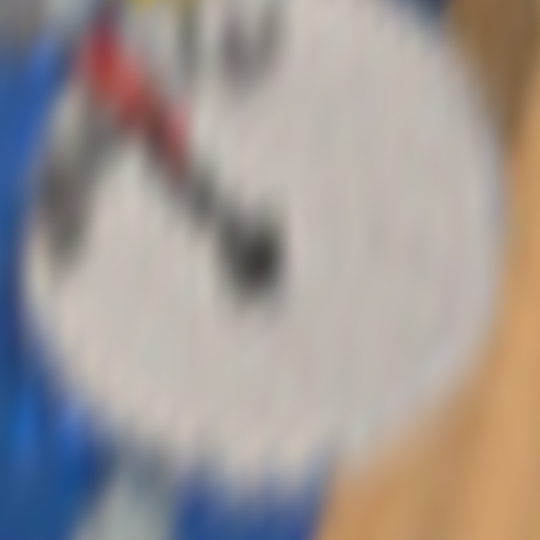

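View pics/r_side12.png

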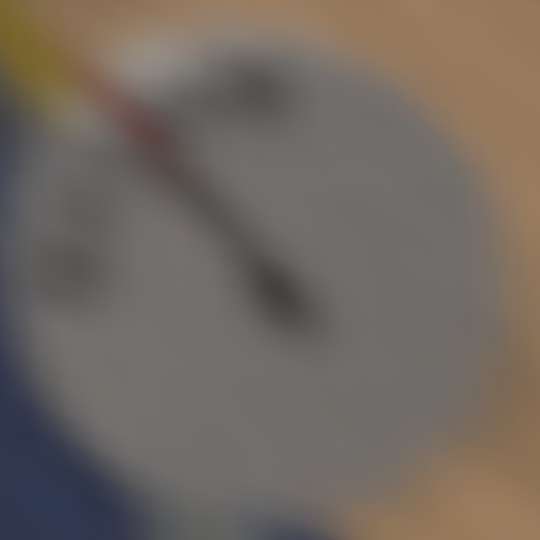

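View pics/w_12.png

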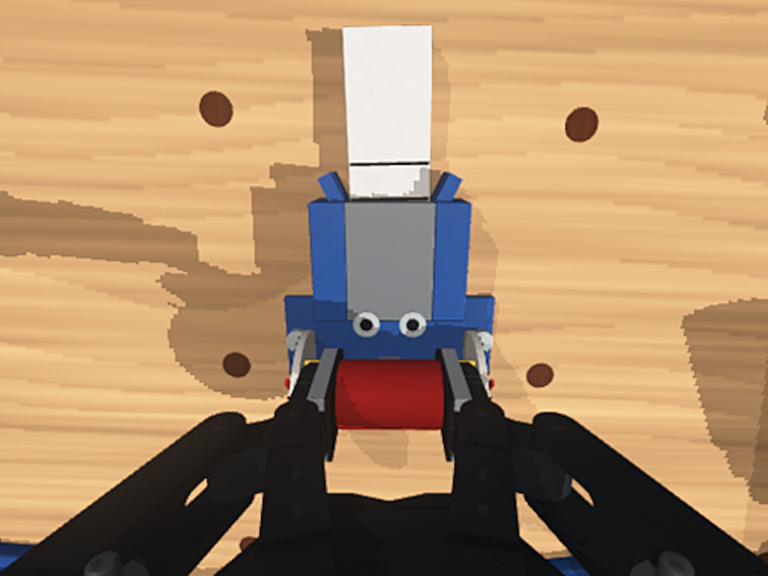

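Emit:
{"api": "drive_tool", "payload": {"deltas": "0 0 0 0 0.028; 0 0 0 0 0.028; 0 0 0 0 0.028; 0 0 0 0 0.028; 0 0 0 0 0.028; 0 0 0 0 0.028"}}

```text
clock: 21.68
eef_pos: [662.7, -2.4, 123.5]
tool_rot: [3.141, -0.005, -3.103]
force: [-5.9, 4.4, 2.6]
width: 34.9
```

```bash
python3 ang.py 13
python3 - <<'E'
from h import *
print(ctrl.finish_job())
E
```

```text
[662.71  -2.38 123.51] [ 179.97   -0.3  -177.77] [-5.94  4.44  2.59] 34.93472245416556
angle kin 49.83942981455637 111.64732494858558
the job is handed in; nothing more can be done
None
```

The job is handed in at about 22 s. The rail is home in the blue jig, and the arm is holding the guard at 50° by its red handle.

**Rail:** I gripped it near its outer end and slid it in with the guard shut. It caught once at the slot's mouth, with about 15 N axial force. I backed off 8 mm, shifted 1.5 mm sideways, and it then slid in freely. At the stop it did not move under about 22 N, and the first pencil line sat at the mouth, within about 1 mm. It was still there in the last wrist picture after the guard was lifted.

**Guard:** I pinched the handle over its flat ends and lifted it along its arc.
- **Angle from the arm's position:** it reads 49.8°.
- **Dials:** both pointers lay along the red mark, read by eye in blurred crops, so good to a degree or two.
- **Stability:** the pose was steady over the last 0.75 s, with wrist forces under 8 N and the grip at 35 mm on the handle.

**Failed or disagreeing checks:** none failed at the end. The side and scene cameras disagreed by several mm on where the rail lay before it went in, so I did the final alignment by feel. I did not re-measure the other bench items afterwards, but no move went near them below safe height.

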